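Post the empty carton through the recycling bin's sprung flap

TASK

Someone has left the red-lidded spice jar on the loading step of the recycling bin: take it off and stand it upright on the bare worktop. Then set the empty red biscuit carton on the step, upright and end-on to the green flap, and push it from behind so that the carton itself opens the flap and drops into the bin, with the flap springing shut after it. Keep the gripper off the flap and leave everything else where it stands.

Things in the scene. Friction and masses are not known exactly. Their poses are not given: they have to be found in the camera images.
- bin: Worktop recycling bin, fixed: white body, grey hood, green flap, 142 mm wide. Origin on the worktop (z = 0) under the middle of the sill edge; x points into the bin, y to its left, z up. In front of the sill (x -100 to 0 mm) is a solid block; its flat top is the loading step, 205 mm above the worktop, with rims 8 mm high along both sides, 126 mm clear between them.
- sill (a point): Middle of the sill edge, where the loading step ends and the mouth begins, at step height, 205 mm directly above the bin's origin; same axes. The mouth leans back from here (x 0, z 205 mm) to the lintel (x 40, z 315 mm); the opening between the grey jambs is 85 mm wide, filled by the flap.
- hopper (a point): Inside the bin, 85 mm behind the sill edge and 100 mm above the worktop. The hopper is empty, x 0 to 180 mm, 134 mm wide inside, floor 8 mm above the worktop: a thing pushed over the sill by more than half its length tips and slides in. All the bin's plastic is slippery (friction about 0.2). The hood over it is 328 mm high.
- flap (a joint): The green flap, 80 mm wide, 108 mm long, in the bin's mouth, hung on a pin along the lintel (x 46, z 312 mm in the bin's frame). rad: 0 = shut, lying in the leaning mouth; grows to 1.85 as its foot swings into the bin and up. A light spring shuts it: 0.03 N m at 0, 0.085 N m at 1.85. It opens inward only.
- flap_foot (a point): Middle of the flap's lower edge; just above the sill edge while shut, swings with the flap.
- carton: Empty red biscuit carton, 53 x 169 x 80 mm (its x, y, z), 0.13 to 0.24 kg, standing on the worktop on its long narrow side. Origin at the middle of its underside; its long axis is y, z up. Rigid.
- carton_mid (a point): Centre of the carton (40 mm above its origin); same axes.
- spice_jar: Glass spice jar with a red lid, 45 mm in diameter, 106 mm high, 0.11 kg, at the start upright on the bin's loading step. Origin at the middle of its underside, z up.
- food_tin: Bystander: food tin with a green and white label, 76 mm in diameter, 110 mm high, loose. Origin at the middle of its underside.
- oil_bottle: Bystander: olive-oil bottle with a green cap, 61 mm in diameter, 268 mm high, loose. Origin at the middle of its underside.
- pepper_mill: Bystander: turned wooden pepper mill, 58 mm in diameter, 165 mm high, loose. Origin at the middle of its underside.
- glass: Bystander: plain drinking glass, 80 mm in diameter, 92 mm high, loose. Origin at the middle of its underside. The room's toaster, fixed, 190 mm high, stands behind the middle of the worktop: keep clear of the line from x 0.77, y 0.01 m to its nearest corner at x 0.59, y -0.26 m and on to x 0.80, y -0.40 m.
- striped_mug: Bystander: white mug with red stripes, 83 x 121 x 101 mm with its handle towards its -y, loose. Origin at the middle of its underside (of cup and handle together).
- egg_timer: Bystander: egg timer, orange over white, 58 mm in diameter, 57 mm high, loose. Origin at the middle of its underside. Overhead, fixed: wall cabinets behind x 0.64 m from z 0.48 m up, and a cooker hood over the hob at the left from z 0.75 m up: keep wrist and arm clear of them when swinging round.
There are look-alikes about, which are no part of the job. Leave any turquoise look-alike of the spice_jar alone.

How it is judged:
On the way, in this order (a step that is already met when the one before it is completed fails the run):
1. The spice jar stands upright on the worktop, let go (height (world z) of spice_jar between -0.008 and 0.008 m and angle between spice_jar's own z axis and vertical below 0.1 rad and linear speed of spice_jar below 0.03 m/s and contact force between spice_jar and the fingers below 0.05 N), for 0.2 s.
2. The carton, upright and end-on, holds the flap open with its nose over the sill (value of joint flap above 0.35 rad and horizontal distance between carton_mid and sill below 0.12 m and height (world z) of carton_mid above 0.21 m and angle between carton_mid's own z axis and vertical below 0.5 rad and angle between the y axis of carton and the x axis of bin, either way round below 0.35 rad), for 0.05 s.
At the end, for the whole second after the job is handed in: The carton lies at rest inside the hopper (its centre below 150 mm and inside the walls), the flap is shut (under 0.1 rad), and the spice jar stands upright (within 0.1 rad) and at rest on the bare worktop (x of carton_mid in the frame of bin between 0.015 and 0.175 m and y of carton_mid in the frame of bin between -0.06 and 0.06 m and height (world z) of carton_mid between 0 and 0.15 m and value of joint flap below 0.1 rad and linear speed of each of carton, spice_jar below 0.02 m/s and height (world z) of spice_jar between -0.008 and 0.008 m and angle between spice_jar's own z axis and vertical below 0.1 rad); the robot touches nothing.
It fails at once if Another thing on the worktop is shifted by more than 30 mm or tipped (distance of any of food_tin, oil_bottle, pepper_mill, glass, striped_mug, egg_timer from where it was at the start of the episode above 0.03 m or angle between any of food_tin, oil_bottle, pepper_mill, glass, striped_mug, egg_timer's own z axis and vertical above 0.5 rad).
It fails at once if The gripper presses on the flap (over 1.5 N) (contact force between flap and the fingers above 1.5 N).
It fails at once if The spice jar goes over (tilted more than 0.8 rad) or into the bin (angle between spice_jar's own z axis and vertical above 0.8 rad or (x of spice_jar in the frame of bin above 0.01 m and horizontal distance between spice_jar and hopper below 0.085 m)).
It also fails if it takes over 72 s, if anything falls off the work surface, if the arm or the gripper's body presses on something with over 40 N, if the wrist force passes 120 N, or if a joint passes its speed limit or range.

ROBOT

A 7-joint arm with a two-finger parallel gripper is mounted at the origin on a cart in front of the work surface, level with it; the furniture and walls round the work are solid. World frame = base frame: x ahead of the robot, y to its left, z up, the work surface at z = 0. Lengths are in m, angles in rad, forces in N, time in s.
With the tool pointing down it reaches from about 0.4 to 0.875 m from the base axis. Payload 19.3 kg.
Tool frame: the origin (TCP) lies between the finger pads; the fingertips stand bot.tcp_to_tips ahead of it and the grasp point (between the pads) is the TCP (bot.tcp_to_tips is the distance from the TCP to the fingertips, in m); z points along the fingers, y is the line along which they close (so a half turn about z gives the same grasp; the last joint's range is limited). The gripper opens to 85 mm and grips with 20 to 120 N. Pads are 22 mm wide; open, the fingers measure 114 mm over their backs; the gripper's body (76 mm by 85 mm) begins 54 mm behind the grasp point. The pads swing forward as they close: fully open they stand 13 mm farther back than shut.
Start: joints at [-1.351, 0.521, -0.036, 1.599, 0.021, 1.021, -0.113], TCP at [0.179, 0.599, 0.25] pointing down, gripper open.
Joint ranges: [-2.91, 2.91], [-0.3, 2.13], [-1.5, 1.42], [0.17, 2.43], [-1.26, 4.41], [0.16, 1.93], [-2.52, 2.52]. Speed limits (rad/s): [1.89, 1.89, 2.39, 2.39, 3.01, 3.01, 3.01].

INTERFACE

Orientations are given as [roll, pitch, yaw] about the fixed x, y, z axes, in that order (R = Rz(yaw) Ry(pitch) Rx(roll)).
In Python, from workcell import telemetry, grab_frame, bot gives the robot as it stands. The module is installed in compiled form; this text tells all that it offers.
- The arm moves only by the shell command python3 -m crank 'ROWS' [FORCE]. ROWS is text: rows parted by semicolons, each of 7 numbers parted by spaces: the finger opening in m, from 0 to 0.0854, then the shift along the tool's x, y, z in m, then the turn, a rotation vector about the tool's x, y, z in degrees. A call has exactly 8 rows; each row shifts and turns the commanded pose from where the row before left it, along the tool's axes as they then stand; what a row does not reach is not made up. A row lasts 1/12 s, in which the tool goes at most 41.7 mm and 7.16 degrees, less where a joint would pass 70% of its speed; a pose out of reach is approached as far as the arm can. A call with a gripper value outside its range is refused whole. The fingers move at their own pace and stop on an object; FORCE is the grip in N (left out, the last holds). Time passes only in rows, so rows that do not move let the fingers close, or fill a call up. It gives the time, the measured TCP pose, the force, the opening and the grip force at its end, in the units of the state.
- telemetry.observe(): the state, without advancing time (a new reading comes with each control period).
- grab_frame(name): name is "scene" or "top" or "wrist"; returns a dict with "pixels" (384x512x3 uint8, red, green, blue), "depth" (384x512 float32, m along the optical axis (not along the pixel's ray), 0 where there is no reading), "vertical_fov" (degrees; the focal length in pixels is half the picture's height over the tangent of half this angle, whatever the lens; pixels are square), "cx", "cy" (the principal point, pixels), "R" (3x3) and "t" (3): a world point X has camera coordinates R X + t; the wrist camera has in their place "hand_eye" (4x4, takes a point from camera to tool coordinates, whose origin is the TCP and whose axes are the flange's). Camera axes: x right, y down, z forward; pixel columns grow to the right and rows downward; lengths in m; the calibration is good to about 2 mm. The wrist camera is an equidistant fisheye: a pixel r from the principal point sees the ray r / f radians off the axis. A picture is of the moment at which its call begins: read the wrist's pose just before it.
- bot.job_done(): hands the job in; it is judged then, once.
The state is a dict: "clock": time; "qpos": joint angles; "qd": joint speeds; "joint_efforts": joint torques, N m; "position": TCP position; "tool_rot": TCP orientation; "force": force on the tool from outside, world axes, zero at the start; "moment": the same for the moment, N m; "grip_width": finger opening in m; "finger_force": force on a finger pad.
Only numpy, scipy, OpenCV 4.12 (cv2) and the standard library are available. Lean on these libraries where they do the work, as an engineer would, in place of code of your own. Each camera call takes 0.05 s, during which the arm holds its last target. There are 200 camera calls.

## Working session

There is one attempt and no reset: what is moved stays moved. The work goes in short steps, Python scripts to look and compute and a shell command to move; the robot and the scene stay as the last step left them, time stands still between calls to the robot, and variables do not carry over. Pictures are saved under pics/ and viewed, at most 10 in all, crops included, and the job is handed in when it is done.

```bash
mkdir -p pics
cat > h.py <<'E'
import numpy as np, cv2
from workcell import telemetry, grab_frame, bot
def save(name,fn):
    f=grab_frame(name); cv2.imwrite('pics/'+fn,f['pixels'][:,:,::-1]); np.savez('pics/'+fn[:-4]+'.npz',**f); return f
def world(f,u,v,d=None):
    d=f['depth'][int(round(v)),int(round(u))] if d is None else d
    fl=192/np.tan(np.radians(f['vertical_fov'])/2)
    c=np.array([(u-f['cx'])/fl*d,(v-f['cy'])/fl*d,d]); return f['R'].T@(c-f['t'])
def cloud(f):
    fl=192/np.tan(np.radians(f['vertical_fov'])/2)
    v,u=np.mgrid[0:384,0:512]; d=f['depth']
    c=np.stack([(u-f['cx'])/fl*d,(v-f['cy'])/fl*d,d],-1); return (c-f['t'])@f['R']
E
python3 - <<'E'
from h import *
s=telemetry.observe(); print({k:np.round(v,3) for k,v in s.items()}, bot.tcp_to_tips)
a=save('scene','s1.png'); b=save('top','t1.png')
E
python3 -c "
import cv2
for n in ['s1','t1']:
    i=cv2.imread(f'pics/{n}.png'); cv2.imwrite(f'pics/{n}b.png',cv2.resize(i,(800,600)))
"
```

```text
{'clock': np.float64(0.0), 'qpos': array([-1.351,  0.522, -0.036,  1.6  ,  0.021,  1.021, -0.113]), 'qd': array([ 0.001,  0.001, -0.001,  0.001,  0.001,  0.001, -0.001]), 'joint_efforts': array([-0.0000e+00, -9.2711e+01,  1.9800e+00, -3.6992e+01,  1.8000e-02,
        8.0000e-03, -0.0000e+00]), 'position': array([0.179, 0.599, 0.25 ]), 'tool_rot': array([-3.14 ,  0.   ,  2.852]), 'force': array([-0.621,  0.124,  0.401]), 'moment': array([-0.027, -0.027,  0.032]), 'finger_force': np.float64(0.0), 'grip_width': np.float64(0.086)} 0.019
```

View pics/s1b.png

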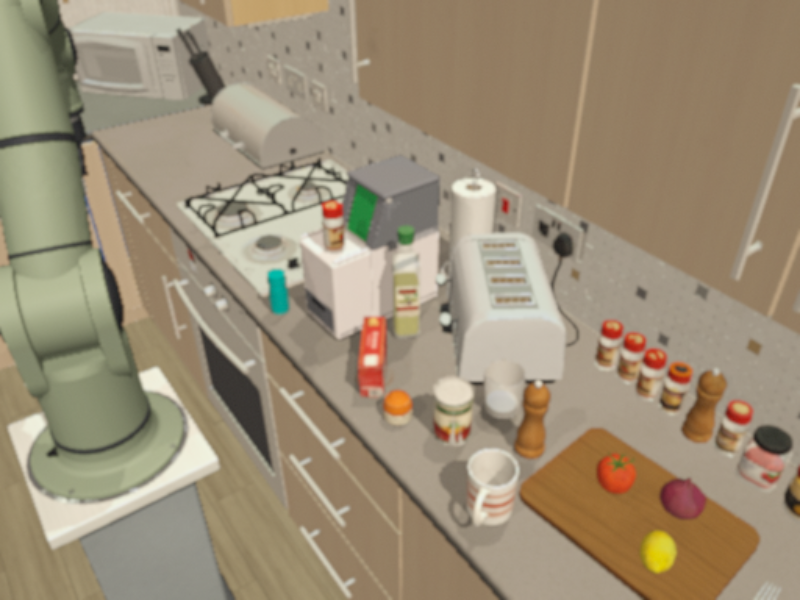

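View pics/t1b.png

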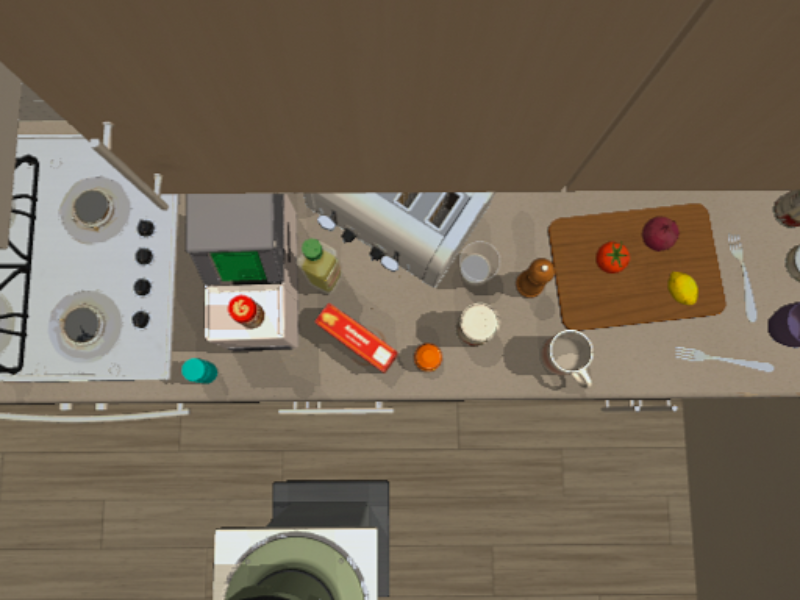

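The scene view shows the red-lidded jar on the step at (333,225), carton (372,355), oil bottle (405,285) and the turquoise look-alike (278,292). In the top view: jar (243,310), carton (357,338), bottle (318,268), timer (428,357), tin (479,323), flap (240,265). The red-lidded jars by the wall (scene ~(610,345)) are look-alikes, not on the step, so the target is the one on the step.

Run:
```python
from h import *
f=dict(np.load('pics/t1.npz')); P=cloud(f); s=.64
for n,u,v in [('jar lid',241,306),('carton',357,338),('timer',428,357),('tin',479,323),('turq',197,370),('bottlecap',313,248),('glass',479,268),('mug rim',570,334),('step',215,320),('counter',250,370),('counter',380,310),('flap',240,265)]:
    print(n,np.round(world(f,u*s,v*s),3))
hsv=cv2.cvtColor(f['pixels'],cv2.COLOR_RGB2HSV)
# jar lid
m=(P[...,2]>.285)&(P[...,0]<.62)&(abs(P[...,1]-world(f,241*s,306*s)[1])<.06)&(f['depth']>0)
q=P[m]; print('lid n',len(q),q.min(0),q.max(0),(q[q[:,2]>q[:,2].max()-.012]).mean(0))
# carton top
c=world(f,357*s,338*s)
m=(abs(P[...,2]-.08)<.012)&(np.hypot(P[...,0]-c[0],P[...,1]-c[1])<.13)&(f['depth']>0)
r=cv2.minAreaRect(P[m][:,:2].astype(np.float32)*1000); print('carton',r,m.sum(),np.round(P[m].mean(0),3)); print(cv2.boxPoints(r))
# step + rims
b=world(f,215*s,320*s)
for lo,hi in [(.2,.209),(.209,.218),(.32,.335)]:
    m=(P[...,2]>lo)&(P[...,2]<hi)&(np.hypot(P[...,0]-b[0],P[...,1]-b[1])<.35)&(f['depth']>0)
    r=cv2.minAreaRect(P[m][:,:2].astype(np.float32)*1000); print(lo,r,m.sum()); print(cv2.boxPoints(r).round(0).tolist())
```

```text
jar lid [0.545 0.054 0.317]
carton [ 0.516 -0.124  0.086]
timer [ 0.481 -0.263  0.053]
tin [ 0.541 -0.358  0.108]
turq [0.455 0.179 0.104]
bottlecap [ 0.653 -0.057  0.267]
glass [ 0.668 -0.373  0.011]
mug rim [ 0.523 -0.543  0.063]
step [0.538 0.124 0.201]
counter [0.461 0.098 0.003]
counter [ 0.583 -0.167 -0.   ]
flap [0.626 0.071 0.254]
lid n 329 [ 0.0898747  -0.00605829  0.28600784] [0.56429324 0.0779476  0.32809361] [0.28542703 0.03358812 0.32049443]
carton ((514.2714233398438, -84.05340576171875), (207.08746337890625, 147.48843383789062), 39.603023529052734) 922 [ 0.522 -0.117  0.081]
[[ 387.48376   -93.24046 ]
 [ 481.50244  -206.87729 ]
 [ 641.0591    -74.86635 ]
 [ 547.0404     38.770477]]
0.2 ((604.0695190429688, 33.24803161621094), (169.27032470703125, 287.10711669921875), 51.17918014526367) 1315
[[439.0, 57.0], [663.0, -123.0], [769.0, 9.0], [545.0, 189.0]]
0.209 ((604.419189453125, 35.239959716796875), (167.0075225830078, 279.83453369140625), 49.8077507019043) 386
[[444.0, 62.0], [657.0, -119.0], [765.0, 9.0], [551.0, 189.0]]
0.32 ((682.8444213867188, 75.27696990966797), (99.53638458251953, 145.85060119628906), 0.1567935347557068) 2064
[[633.0, 148.0], [633.0, 2.0], [733.0, 2.0], [732.0, 148.0]]
```

Run:
```python
import cv2
i=cv2.imread('pics/t1.png'); cv2.imwrite('pics/t1c.png',cv2.resize(i[110:260,100:300],(800,600),interpolation=cv2.INTER_CUBIC))
```

```text
(no output)
```

View pics/t1c.png

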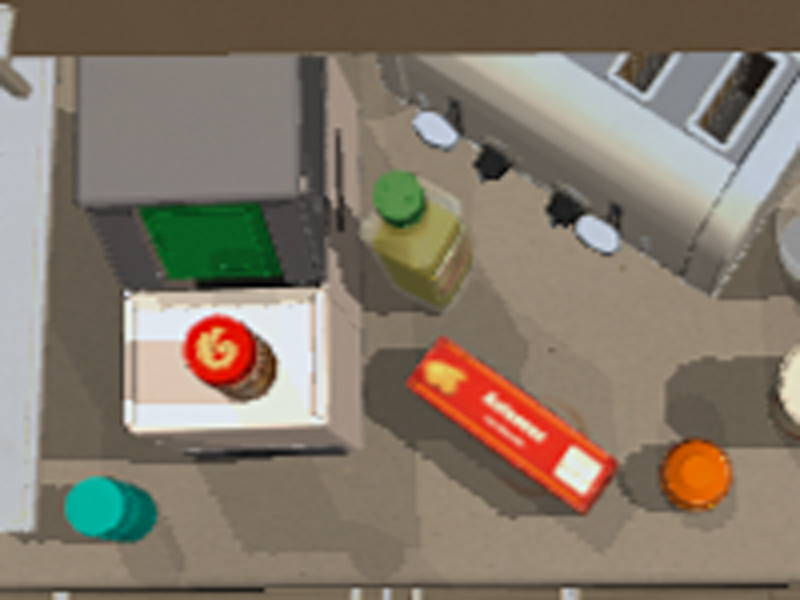

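The crop confirms the jar on the step (lid centre at (220,348)). The carton's top corners are (441,337), (615,470), (586,513) and (408,382), and the rims' corners run from (126,292) to (329,430).

```bash
cat >> h.py <<'E'
def onplane(f,u,v,z):
    a=world(f,u,v,1.0); c=-f['R'].T@f['t']; k=(z-c[2])/(a[2]-c[2]); return c+k*(a-c)
E
python3 - <<'E'
from h import *
f=dict(np.load('pics/t1.npz')); P=cloud(f)
def o(u,v,z): return np.round(onplane(f,100+(u+.5)/4-.5,110+(v+.5)/4-.5,z),3)
print('cam',-f['R'].T@f['t'])
K=np.array([o(u,v,.08) for u,v in [(441,337),(615,470),(586,513),(408,382)]]);print('carton',K,K.mean(0))
d=(K[1]+K[2]-K[0]-K[3])/2; print('len',np.hypot(*d[:2]),'wid',np.linalg.norm(K[0]-K[3]),np.linalg.norm(K[1]-K[2]),'axis ang',np.degrees(np.arctan2(d[1],d[0])))
print('rim',[o(u,v,.213) for u,v in [(126,292),(329,290),(329,430),(126,430)]])
print('hood front',[o(u,v,.328) for u,v in [(78,200),(303,204)]])
print('flap top',[o(u,v,.312) for u,v in [(140,204),(265,203)]])
print('lid', o(220,348,.311))
print('timer',o(697,474,.057),'turq',o(96,505,.106),'bottlecap',o(400,198,.268))
hsv=cv2.cvtColor(f['pixels'],cv2.COLOR_RGB2HSV)
# lid by colour
red=((hsv[...,0]<6)|(hsv[...,0]>174))&(hsv[...,1]>150); m=red&(P[...,2]>.29)
v,u=np.nonzero(m); print('lid blob',len(u),u.mean(),v.mean(),onplane(f,u.mean(),v.mean(),.31), np.median(P[m],0))
# front face of block from scene camera
g=dict(np.load('pics/s1.npz')); Q=cloud(g); 
m=(Q[...,2]>.05)&(Q[...,2]<.19)&(abs(Q[...,1]-.075)<.05)&(abs(Q[...,0]-.49)<.05)&(g['depth']>0); print('front x',m.sum(),np.median(Q[m],0))
A=Q[m]; print('slope dx/dy',np.polyfit(A[:,1],A[:,0],1))
m=(Q[...,2]>.06)&(Q[...,2]<.19)&(abs(Q[...,1]-.0)<.02)&(Q[...,0]>.52)&(Q[...,0]<.7)&(g['depth']>0); A=Q[m]; print('right side y',m.sum(),np.median(A,0),np.polyfit(A[:,0],A[:,1],1))
# bottle body
m=(Q[...,2]>.03)&(Q[...,2]<.15)&(np.hypot(Q[...,0]-.645,Q[...,1]+.065)<.05)&(g['depth']>0);A=Q[m];print('bottle',len(A),A.min(0),A.max(0))
# scene carton top
m=(abs(Q[...,2]-.08)<.006)&(np.hypot(Q[...,0]-.52,Q[...,1]+.12)<.11)&(g['depth']>0);r=cv2.minAreaRect(Q[m][:,:2].astype(np.float32)*1000);print('carton scene',r)
E
```

```text
cam [ 0.36812803 -0.19120151  1.47129696]
carton [[ 0.586 -0.066  0.08 ]
 [ 0.483 -0.199  0.08 ]
 [ 0.451 -0.177  0.08 ]
 [ 0.552 -0.042  0.08 ]] [ 0.518 -0.121  0.08 ]
len 0.1684042754801671 wid 0.041617304093369556 0.03883297567789519 axis ang -127.27817419986904
rim [array([0.599, 0.141, 0.213]), array([ 0.599, -0.   ,  0.213]), array([ 0.501, -0.002,  0.213]), array([0.502, 0.137, 0.213])]
hood front [array([0.637, 0.143, 0.328]), array([ 0.634, -0.   ,  0.328])]
flap top [array([0.638, 0.108, 0.312]), array([0.638, 0.027, 0.312])]
lid [0.544 0.054 0.311]
timer [ 0.482 -0.262  0.057] turq [0.458 0.185 0.106] bottlecap [ 0.651 -0.055  0.268]
lid blob 159 159.33962264150944 197.36477987421384 [0.54197245 0.04192425 0.31      ] [0.53978448 0.0497524  0.31074539]
front x 473 [0.5025422  0.07275087 0.12254733]
slope dx/dy [-0.03277051  0.50491332]
right side y 1047 [ 5.85506606e-01 -2.71950662e-04  1.29099341e-01] [ 0.03304781 -0.01964421]
bottle 500 [ 0.61715291 -0.09719212  0.03002453] [ 0.6723568  -0.02662387  0.14952186]
carton scene ((526.0987548828125, -118.21318817138672), (194.66970825195312, 67.31800079345703), 45.74618911743164)
```

```bash
cat >> h.py <<'E'
from scipy.spatial.transform import Rotation as Ro
def goto(x,y,z,yaw,pos=None,rpy=None):
    s=telemetry.observe(); p=s['position'] if pos is None else np.array(pos); R=Ro.from_euler('xyz',s['tool_rot'] if rpy is None else rpy)
    T=Ro.from_euler('xyz',[180,0,yaw],degrees=True)
    print('t',round(float(s['clock']),2),'at',np.round(s['position'],4),'rpy',np.round(np.degrees(s['tool_rot']),1),'F',np.round(s['force'],1),'w',round(float(s['grip_width']),4))
    print('turn first (deg, tool)',np.round((R.inv()*T).as_rotvec(degrees=True),2),'then shift mm (tool)',np.round(T.inv().apply(np.array([x,y,z])-p)*1000,1),'shift w/o turn',np.round(R.inv().apply(np.array([x,y,z])-p)*1000,1))
E
python3 - <<'E'
from h import *
goto(.543,.052,.37,52.7)
for n in ['t1','s1']:
    f=dict(np.load(f'pics/{n}.npz')); P=cloud(f); hsv=cv2.cvtColor(f['pixels'],cv2.COLOR_RGB2HSV)
    red=((hsv[...,0]<8)|(hsv[...,0]>172))&(hsv[...,1]>130)
    r=np.hypot(P[...,0]-.543,P[...,1]-.05)
    m=red&(P[...,2]>.304)&(r<.045); q=P[m]
    print(n,'lid',len(q),np.percentile(q,[2,50,98],axis=0).round(3).tolist())
    m=(P[...,2]>.22)&(P[...,2]<.30)&(r<.04); q=P[m]
    print(n,'jar body',len(q),np.percentile(q,[2,50,98],axis=0).round(3).tolist())
    m=red&(P[...,2]>.02)&(P[...,2]<.1)&(np.hypot(P[...,0]-.518,P[...,1]+.121)<.13); q=P[m]
    t=q[q[:,2]>.074]
    for nm,w in (('top',t),('all',q)):
        r_=cv2.minAreaRect(w[:,:2].astype(np.float32)*1000);print(n,nm,len(w),np.round(cv2.boxPoints(r_)).tolist(),r_[1:], np.median(w,0))
E
```

```text
t 0.1 at [0.1786 0.5987 0.2498] rpy [-179.9    0.   163.4] F [1.  0.4 0.1] w 0.0851
turn first (deg, tool) [-3.0000e-02  6.0000e-02  1.1069e+02] then shift mm (tool) [-214.   621.2 -120.2] shift w/o turn [-505.5 -419.8 -119.8]
t1 lid 154 [[0.523, 0.035, 0.305], [0.543, 0.053, 0.311], [0.563, 0.075, 0.316]]
t1 jar body 117 [[0.521, 0.034, 0.223], [0.531, 0.039, 0.264], [0.556, 0.066, 0.298]]
t1 top 554 [[451.0, -172.0], [491.0, -201.0], [590.0, -67.0], [551.0, -37.0]] ((166.98583984375, 49.24312210083008), 53.52800750732422) [ 0.52050137 -0.11767501  0.08106631]
t1 all 598 [[450.0, -172.0], [491.0, -202.0], [591.0, -67.0], [550.0, -37.0]] ((168.12840270996094, 50.491695404052734), 53.4719123840332) [ 0.51803803 -0.11904204  0.08076917]
s1 lid 49 [[0.523, 0.03, 0.304], [0.536, 0.04, 0.309], [0.559, 0.068, 0.313]]
s1 jar body 292 [[0.521, 0.028, 0.223], [0.534, 0.036, 0.26], [0.561, 0.058, 0.297]]
s1 top 297 [[448.0, -180.0], [488.0, -210.0], [591.0, -69.0], [551.0, -40.0]] ((173.89608764648438, 49.059505462646484), 53.669219970703125) [ 0.51586254 -0.1242377   0.07994297]
s1 all 469 [[448.0, -181.0], [488.0, -210.0], [591.0, -70.0], [551.0, -40.0]] ((174.28985595703125, 50.0098762512207), 53.669219970703125) [ 0.49632248 -0.15203371  0.07774058]
```

```bash
R="0"; 
python3 -m crank '0.085 0 0 -0.0075 0 0 6.92; 0.085 0 0 -0.0075 0 0 6.92; 0.085 0 0 -0.0075 0 0 6.92; 0.085 0 0 -0.0075 0 0 6.92; 0.085 0 0 -0.0075 0 0 6.92; 0.085 0 0 -0.0075 0 0 6.92; 0.085 0 0 -0.0075 0 0 6.92; 0.085 0 0 -0.0075 0 0 6.92' 30
python3 -m crank '0.085 0 0 -0.0075 0 0 6.92; 0.085 0 0 -0.0075 0 0 6.92; 0.085 0 0 -0.0075 0 0 6.92; 0.085 0 0 -0.0075 0 0 6.92; 0.085 0 0 -0.0075 0 0 6.92; 0.085 0 0 -0.0075 0 0 6.92; 0.085 0 0 -0.0075 0 0 6.92; 0.085 0 0 -0.0075 0 0 6.92'
python3 -c "
from h import *
goto(.543,.052,.37,53.5)"
```

```text
clock: 0.77
position: [0.1785, 0.5988, 0.3104]
tool_rot: [-3.141, 0.001, 1.88]
force: [0.1, 0.1, -0.1]
grip_width: 0.0846
finger_force: 0.0
clock: 1.43
position: [0.1785, 0.5988, 0.3704]
tool_rot: [3.141, 0.001, 0.913]
force: [-0.7, -0.4, -0.2]
grip_width: 0.0847
finger_force: 0.0
t 1.43 at [0.1785 0.5988 0.3704] rpy [180.    0.   52.3] F [-0.7 -0.4 -0.2] w 0.0847
turn first (deg, tool) [ 0.01  0.03 -1.17] then shift mm (tool) [-2.228e+02  6.183e+02  4.000e-01] shift w/o turn [-2.101e+02  6.227e+02  6.000e-01]
```

```bash
python3 -m crank '0.085 -0.009 0.026 0 0 0 0; 0.085 -0.009 0.026 0 0 0 0; 0.085 -0.009 0.026 0 0 0 0; 0.085 -0.009 0.026 0 0 0 0; 0.085 -0.009 0.026 0 0 0 0; 0.085 -0.009 0.026 0 0 0 0; 0.085 -0.009 0.026 0 0 0 0; 0.085 -0.009 0.026 0 0 0 0'
python3 -m crank '0.085 -0.009 0.026 0 0 0 0; 0.085 -0.009 0.026 0 0 0 0; 0.085 -0.009 0.026 0 0 0 0; 0.085 -0.009 0.026 0 0 0 0; 0.085 -0.009 0.026 0 0 0 0; 0.085 -0.009 0.026 0 0 0 0; 0.085 -0.009 0.026 0 0 0 0; 0.085 -0.009 0.026 0 0 0 0'
python3 -c "
from h import *
goto(.543,.052,.37,53.5)"
```

```text
clock: 2.1
position: [0.3008, 0.4142, 0.3701]
tool_rot: [-3.142, 0.0, 0.919]
force: [0.4, -0.2, -0.7]
grip_width: 0.0853
finger_force: 0.0
clock: 2.77
position: [0.4225, 0.2309, 0.3702]
tool_rot: [-3.141, 0.0, 0.919]
force: [0.3, 1.0, 0.8]
grip_width: 0.0853
finger_force: 0.0
t 2.77 at [0.4225 0.2309 0.3702] rpy [-180.     0.    52.7] F [0.3 1.  0.8] w 0.0853
turn first (deg, tool) [-0.01  0.01 -0.82] then shift mm (tool) [-7.210e+01  2.033e+02  2.000e-01] shift w/o turn [-6.920e+01  2.043e+02  2.000e-01]
```

```bash
python3 -m crank '0.085 -0.009 0.026 0 0 0 0; 0.085 -0.009 0.026 0 0 0 0; 0.085 -0.009 0.026 0 0 0 0; 0.085 -0.009 0.026 0 0 0 0; 0.085 -0.009 0.026 0 0 0 0; 0.085 -0.009 0.026 0 0 0 0; 0.085 -0.008 0.024 0 0 0 0; 0.085 -0.007 0.022 0 0 0 0'
cat >> h.py <<'E'
def wcloud(fn):
    s=telemetry.observe(); f=save('wrist',fn); fl=192/np.tan(np.radians(f['vertical_fov'])/2)
    v,u=np.mgrid[0:384,0:512]; dx=u-f['cx']; dy=v-f['cy']; r=np.hypot(dx,dy)+1e-9; th=r/fl; d=f['depth']; ok=(d>0)&(th<1.3)
    t=np.tan(np.minimum(th,1.3)); c=np.stack([dx/r*t*d,dy/r*t*d,d,np.ones_like(d)],-1)
    q=(c@f['hand_eye'].T)[...,:3]; P=Ro.from_euler('xyz',s['tool_rot']).apply(q.reshape(-1,3)).reshape(q.shape)+s['position']
    P[~ok]=np.nan; return f,P
E
python3 - <<'E'
from h import *
goto(.543,.052,.28,53.5)
f,P=wcloud('w1.png'); hsv=cv2.cvtColor(f['pixels'],cv2.COLOR_RGB2HSV)
r=np.hypot(P[...,0]-.543,P[...,1]-.05)
m=(P[...,2]>.302)&(P[...,2]<.32)&(r<.045); print('lid',m.sum(),np.percentile(P[m],[2,50,98],axis=0).round(3).tolist())
m=(abs(P[...,2]-.205)<.004)&(r<.12); print('step',m.sum(),np.percentile(P[m],[2,50,98],axis=0).round(3).tolist())
m=(P[...,2]>.22)&(P[...,2]<.3)&(abs(P[...,1]-.071)<.035)&(P[...,0]>.59)&(P[...,0]<.66); A=P[m]; print('flap',m.sum()); 
if m.sum()>50: print(np.linalg.lstsq(np.c_[A[:,1:],np.ones(len(A))],A[:,0],rcond=None)[0], np.median(A,0))
E
```

```text
clock: 3.43
position: [0.5414, 0.0533, 0.3701]
tool_rot: [-3.141, 0.0, 0.919]
force: [0.3, 0.9, 0.8]
grip_width: 0.085
finger_force: 0.0
t 3.43 at [0.5414 0.0533 0.3701] rpy [-180.     0.    52.6] F [0.3 0.9 0.8] w 0.085
turn first (deg, tool) [-0.01  0.02 -0.85] then shift mm (tool) [-0.1  2.1 90.1] shift w/o turn [-0.   2.1 90.1]
lid 3333 [[0.524, 0.035, 0.303], [0.545, 0.056, 0.312], [0.564, 0.075, 0.313]]
step 9156 [[0.506, 0.009, 0.203], [0.567, 0.088, 0.205], [0.602, 0.132, 0.207]]
flap 4527
[-0.03499118  0.36508302  0.53344605] [0.62950412 0.07301247 0.27077806]
```

```bash
python3 -m crank '0.085 0.001 0 0.011 0 0 0; 0.085 0.001 0.001 0.011 0 0 0; 0.085 0.001 0 0.011 0 0 0; 0.085 0 0 0.011 0 0 0; 0.085 0 0 0.012 0 0 0; 0.085 0 0 0.012 0 0 0; 0.085 0 0 0.011 0 0 0; 0.085 0 0 0.011 0 0 0'
python3 -m crank '0.07 0 0 0 0 0 0; 0.055 0 0 0 0 0 0; 0.045 0 0 0 0 0 0; 0.04 0 0 0 0 0 0; 0.035 0 0 0 0 0 0; 0.035 0 0 0 0 0 0; 0.035 0 0 0 0 0 0; 0.035 0 0 0 0 0 0' 30
python3 -c "
from h import *
goto(.543,.052,.32,53.5)"
```

```text
clock: 4.15
position: [0.5431, 0.0571, 0.279]
tool_rot: [-3.141, 0.0, 0.92]
force: [0.5, 0.3, -1.1]
grip_width: 0.0846
finger_force: 0.0
clock: 4.82
position: [0.5439, 0.0565, 0.2808]
tool_rot: [3.141, -0.001, 0.919]
force: [-0.1, -0.6, 6.5]
grip_width: 0.0437
finger_force: 30.7
t 4.82 at [0.5439 0.0565 0.2808] rpy [ 1.80e+02 -1.00e-01  5.27e+01] F [-0.1 -0.6  6.5] w 0.0437
turn first (deg, tool) [ 0.04 -0.05 -0.83] then shift mm (tool) [ -4.2   2.  -39.2] shift w/o turn [ -4.1   2.1 -39.2]
```

```bash
python3 -m crank '0.035 0 0 -0.005 0 0 0; 0.035 0 0 -0.01 0 0 0; 0.035 0 0 -0.01 0 0 0; 0.035 0 0 -0.01 0 0 0; 0.035 0 0 -0.01 0 0 0; 0.035 0 0 -0.01 0 0 0; 0.035 0 0 -0.01 0 0 0; 0.035 0 0 -0.005 0 0 0'
python3 -m crank '0.035 -0.006 -0.008 0 0 0 0; 0.035 -0.008 -0.01 0 0 0 0; 0.035 -0.008 -0.01 0 0 0 0; 0.035 -0.008 -0.01 0 0 0 0; 0.035 -0.008 -0.01 0 0 0 0; 0.035 -0.008 -0.01 0 0 0 0; 0.035 -0.008 -0.01 0 0 0 0; 0.035 -0.004 -0.006 0 0 0 0'
python3 - <<'E'
from h import *
goto(.445,.05,.30,2)
f=dict(np.load('pics/t1.npz')); P=cloud(f)
for y in (.0,.05,.1):
    m=(abs(P[...,2])<.01)&(abs(P[...,1]-y)<.02)&(P[...,0]>.35); print(y,P[m][:,0].min())
E
```

```text
clock: 5.48
position: [0.5438, 0.0566, 0.3519]
tool_rot: [3.141, -0.001, 0.919]
force: [0.0, 0.2, -0.3]
grip_width: 0.0435
finger_force: 30.6
clock: 6.15
position: [0.4477, 0.0551, 0.3499]
tool_rot: [-3.141, 0.0, 0.919]
force: [-0.2, -0.3, -1.1]
grip_width: 0.0437
finger_force: 30.7
t 6.15 at [0.4477 0.0551 0.3499] rpy [-179.9    0.    52.7] F [-0.2 -0.3 -1.1] w 0.0437
turn first (deg, tool) [-5.000e-02  4.000e-02  5.068e+01] then shift mm (tool) [-2.9  5.  49.9] shift w/o turn [-5.7  1.  49.9]
0.0 0.39985480541102825
0.05 0.4001205469388364
0.1 0.39774078766754223
```

```bash
python3 -m crank '0.035 0 0 0 0 0 6.34; 0.035 0 0 0 0 0 6.34; 0.035 0 0 0 0 0 6.34; 0.035 0 0 0 0 0 6.34; 0.035 0 0 0 0 0 6.34; 0.035 0 0 0 0 0 6.34; 0.035 0 0 0 0 0 6.34; 0.035 0 0 0 0 0 6.34'
python3 -m crank '0.035 0 0.001 0.01 0 0 0; 0.035 0 0.001 0.02 0 0 0; 0.035 0 0.001 0.02 0 0 0; 0.035 0 0.001 0.02 0 0 0; 0.035 0 0.001 0.02 0 0 0; 0.035 0 0 0.02 0 0 0; 0.035 0 0 0.02 0 0 0; 0.035 0 0 0.02 0 0 0'
python3 -m crank '0.035 0 0 0.02 0 0 0; 0.035 0 0 0.02 0 0 0; 0.035 0 0 0.02 0 0 0; 0.035 0 0 0.02 0 0 0; 0.035 0 0 0.015 0 0 0; 0.035 0 0 0.01 0 0 0; 0.035 0 0 0.005 0 0 0; 0.035 0 0 0.003 0 0 0'
python3 -c "
from h import *
goto(.445,.05,.077,2)"
```

```text
clock: 6.82
position: [0.4491, 0.0554, 0.3501]
tool_rot: [-3.142, 0.0, 0.029]
force: [-1.6, -0.6, -1.1]
grip_width: 0.0434
finger_force: 30.7
clock: 7.48
position: [0.449, 0.05, 0.1986]
tool_rot: [3.141, 0.001, 0.038]
force: [0.2, 0.0, -0.5]
grip_width: 0.0435
finger_force: 30.8
clock: 8.15
position: [0.4493, 0.05, 0.0867]
tool_rot: [3.141, 0.001, 0.035]
force: [0.1, -0.2, -1.1]
grip_width: 0.0433
finger_force: 30.8
t 8.15 at [0.4493 0.05   0.0867] rpy [180.   0.   2.] F [ 0.1 -0.2 -1.1] w 0.0433
turn first (deg, tool) [0.02 0.05 0.03] then shift mm (tool) [-4.3 -0.1  9.7] shift w/o turn [-4.3 -0.1  9.7]
```

```bash
python3 -m crank '0.035 0 0 0.003 0 0 0; 0.035 0 0 0.003 0 0 0; 0.035 0 0 0.002 0 0 0; 0.035 0 0 0.001 0 0 0; 0.035 0 0 0.001 0 0 0; 0.035 0 0 0 0 0 0; 0.035 0 0 0 0 0 0; 0.035 0 0 0 0 0 0'
```

```text
clock: 8.82
position: [0.4497, 0.0504, 0.0774]
tool_rot: [-3.142, -0.0, 0.034]
force: [0.6, -0.0, -0.4]
grip_width: 0.0437
finger_force: 30.8
```

```bash
python3 -m crank '0.035 0 0 0.001 0 0 0; 0.035 0 0 0.0005 0 0 0; 0.035 0 0 0 0 0 0; 0.035 0 0 0 0 0 0; 0.048 0 0 0 0 0 0; 0.055 0 0 0 0 0 0; 0.065 0 0 0 0 0 0; 0.075 0 0 0 0 0 0'
python3 -m crank '0.085 0 0 0 0 0 0; 0.085 0 0 0 0 0 0; 0.085 0 0 0 0 0 0; 0.085 0 0 -0.01 0 0 0; 0.085 0 0 -0.015 0 0 0; 0.085 0 0 -0.02 0 0 0; 0.085 0 0 -0.02 0 0 0; 0.085 0 0 -0.02 0 0 0'
python3 - <<'E'
from h import *
goto(.52,-.121,.2,53.5)
f,P=wcloud('w2.png'); r=np.hypot(P[...,0]-.449,P[...,1]-.05)
m=(P[...,2]>.09)&(P[...,2]<.12)&(r<.045); print('lid',m.sum(),np.percentile(P[m],[2,50,98],axis=0).round(3).tolist())
E
```

```text
clock: 9.48
position: [0.4497, 0.0504, 0.0758]
tool_rot: [3.142, 0.0, 0.034]
force: [0.3, 0.2, 0.1]
grip_width: 0.0745
finger_force: 0.0
clock: 10.15
position: [0.4494, 0.0501, 0.1623]
tool_rot: [3.141, 0.0, 0.034]
force: [0.8, -0.1, 0.5]
grip_width: 0.0849
finger_force: 0.0
t 10.15 at [0.4494 0.0501 0.1623] rpy [180.    0.    1.9] F [ 0.8 -0.1  0.5] w 0.0849
turn first (deg, tool) [ 0.000e+00  2.000e-02 -5.158e+01] then shift mm (tool) [-95.5 158.5 -37.7] shift w/o turn [ 64.8 173.3 -37.7]
lid 3593 [[0.429, 0.029, 0.093], [0.451, 0.049, 0.107], [0.469, 0.068, 0.108]]
```

```bash
python3 -m crank '0.085 0 0 -0.005 0 0 -6.45; 0.085 0 0 -0.005 0 0 -6.45; 0.085 0 0 -0.005 0 0 -6.45; 0.085 0 0 -0.005 0 0 -6.45; 0.085 0 0 -0.005 0 0 -6.45; 0.085 0 0 -0.005 0 0 -6.45; 0.085 0 0 -0.005 0 0 -6.45; 0.085 0 0 -0.005 0 0 -6.45'
python3 -m crank '0.085 -0.014 0.02 0 0 0 0; 0.085 -0.014 0.02 0 0 0 0; 0.085 -0.014 0.02 0 0 0 0; 0.085 -0.014 0.02 0 0 0 0; 0.085 -0.014 0.02 0 0 0 0; 0.085 -0.014 0.02 0 0 0 0; 0.085 -0.014 0.02 0 0 0 0; 0.085 -0.012 0.018 0 0 0 0'
python3 - <<'E'
from h import *
goto(.511,-.133,.05,53.5)
f,P=wcloud('w3.png'); r=np.hypot(P[...,0]-.52,P[...,1]+.121)
m=(abs(P[...,2]-.08)<.006)&(r<.105); b=cv2.minAreaRect(P[m][:,:2].astype(np.float32)*1000); print(m.sum(),b,cv2.boxPoints(b).round())
E
```

```text
clock: 10.87
position: [0.4496, 0.0501, 0.2016]
tool_rot: [3.141, 0.0, 0.94]
force: [-0.2, 0.1, -0.2]
grip_width: 0.0852
finger_force: 0.0
clock: 11.53
position: [0.5114, -0.1338, 0.2014]
tool_rot: [3.141, 0.0, 0.934]
force: [0.3, -0.1, -0.1]
grip_width: 0.0853
finger_force: 0.0
t 11.53 at [ 0.5114 -0.1338  0.2014] rpy [180.    0.   53.5] F [ 0.3 -0.1 -0.1] w 0.0853
turn first (deg, tool) [0.02 0.02 0.  ] then shift mm (tool) [  0.4  -0.8 151.4] shift w/o turn [  0.4  -0.9 151.4]
10425 ((520.156982421875, -121.9297103881836), (166.63699340820312, 49.25138854980469), 53.68153762817383) [[ 451. -174.]
 [ 491. -204.]
 [ 589.  -69.]
 [ 550.  -40.]]
```

Measurement confirmed (centre (0.520,−0.122), 53.7°). Descend and grip.

```bash
python3 -m crank '0.085 0 0 0.01 0 0 0; 0.085 0 0 0.02 0 0 0; 0.085 0 0 0.025 0 0 0; 0.085 0 0 0.025 0 0 0; 0.085 0 0 0.025 0 0 0; 0.085 0 0 0.025 0 0 0; 0.085 0 0 0.015 0 0 0; 0.085 0 0 0.006 0 0 0'
python3 -m crank '0.08 0 0 0 0 0 0; 0.07 0 0 0 0 0 0; 0.06 0 0 0 0 0 0; 0.055 0 0 0 0 0 0; 0.05 0 0 0 0 0 0; 0.045 0 0 0 0 0 0; 0.045 0 0 0 0 0 0; 0.045 0 0 0 0 0 0' 30
python3 -m crank '0.045 0 0 -0.01 0 0 0; 0.045 0 0 -0.02 0 0 0; 0.045 0 0 -0.035 0 0 0; 0.045 0 0 -0.04 0 0 0; 0.045 0 0 -0.04 0 0 0; 0.045 0 0 -0.04 0 0 0; 0.045 0 0 -0.04 0 0 0; 0.045 0 0 -0.025 0 0 0'
python3 - <<'E'
from h import *
goto(.42,.05,.3,2)
E
```

```text
clock: 12.25
position: [0.51, -0.1311, 0.0477]
tool_rot: [-3.139, 0.002, 0.935]
force: [-0.4, 0.1, 0.2]
grip_width: 0.085
finger_force: 0.0
clock: 12.92
position: [0.5121, -0.1321, 0.0509]
tool_rot: [3.14, -0.001, 0.935]
force: [-0.3, 0.3, 7.7]
grip_width: 0.0531
finger_force: 30.2
clock: 13.58
position: [0.5114, -0.1325, 0.3046]
tool_rot: [3.138, -0.002, 0.934]
force: [0.6, 0.0, -0.7]
grip_width: 0.0529
finger_force: 32.6
t 13.58 at [ 0.5114 -0.1325  0.3046] rpy [ 1.798e+02 -1.000e-01  5.350e+01] F [ 0.6  0.  -0.7] w 0.0529
turn first (deg, tool) [ 0.11 -0.2  51.5 ] then shift mm (tool) [ -85.  -185.6    4.6] shift w/o turn [  92.4 -182.     4.3]
```

```bash
python3 -m crank '0.045 0.008 -0.013 0 0 0 0; 0.045 0.014 -0.023 0 0 0 0; 0.045 0.015 -0.025 0 0 0 0; 0.045 0.016 -0.027 0 0 0 0; 0.045 0.016 -0.027 0 0 0 0; 0.045 0.016 -0.027 0 0 0 0; 0.045 0.015 -0.024 0 0 0 0; 0.045 0.011 -0.018 0 0 0 0'
python3 -m crank '0.045 0 0 0 0 0 6.44; 0.045 0 0 0 0 0 6.44; 0.045 0 0 0 0 0 6.44; 0.045 0 0 0 0 0 6.44; 0.045 0 0 0 0 0 6.44; 0.045 0 0 0 0 0 6.44; 0.045 0 0 0 0 0 6.44; 0.045 0 0 0 0 0 6.44'
python3 - <<'E'
from h import *
save('scene','s2.png'); save('top','t2.png')
import cv2
a=cv2.imread('pics/s2.png')[80:300,100:360]; cv2.imwrite('pics/s2c.png',cv2.resize(a,(708,600)))
goto(.505,.0687,.266,2)
E
```

```text
clock: 14.25
position: [0.4279, 0.0684, 0.3006]
tool_rot: [-3.141, -0.001, 0.936]
force: [0.5, -1.1, -1.2]
grip_width: 0.0528
finger_force: 32.6
clock: 14.92
position: [0.4289, 0.0663, 0.3005]
tool_rot: [-3.141, -0.0, 0.029]
force: [0.3, -0.4, -1.2]
grip_width: 0.0528
finger_force: 32.5
t 15.02 at [0.429  0.0664 0.3004] rpy [-180.    -0.     1.9] F [-0.2 -0.1 -1.2] w 0.0529
turn first (deg, tool) [-0.03 -0.01 -0.13] then shift mm (tool) [76.   0.4 34.4] shift w/o turn [76.   0.2 34.4]
```

View pics/s2c.png

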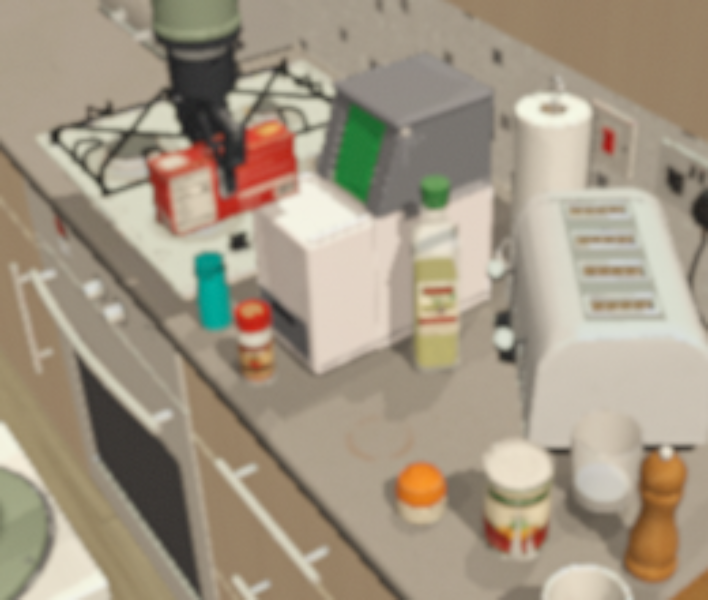

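```bash
python3 -m crank '0.045 0.005 0 0 0 0 0; 0.045 0.01 0 0 0 0 0; 0.045 0.01 0 0 0 0 0; 0.045 0.01 0 0 0 0 0; 0.045 0.01 0 0 0 0 0; 0.045 0.01 0 0 0 0 0; 0.045 0.01 0 0 0 0 0; 0.045 0.005 0 0 0 0 0'
python3 -m crank '0.045 0 0 0.005 0 0 0; 0.045 0 0 0.01 0 0 0; 0.045 0 0 0.01 0 0 0; 0.045 0 0 0.008 0 0 0; 0.045 0 0 0.005 0 0 0; 0.045 0 0 0.003 0 0 0; 0.045 0 0 0.001 0 0 0; 0.045 0 0 0 0 0 0'
python3 - <<'E'
from h import *
goto(.511,.0688,.256,2)
E
```

```text
clock: 15.68
position: [0.5007, 0.069, 0.2996]
tool_rot: [3.141, 0.0, 0.035]
force: [0.2, -0.8, -1.9]
grip_width: 0.053
finger_force: 32.5
clock: 16.35
position: [0.4993, 0.0691, 0.2578]
tool_rot: [3.142, 0.0, 0.035]
force: [0.9, 0.5, -1.8]
grip_width: 0.0529
finger_force: 32.5
t 16.35 at [0.4993 0.0691 0.2578] rpy [180.   0.   2.] F [ 0.9  0.5 -1.8] w 0.0529
turn first (deg, tool) [0.   0.   0.03] then shift mm (tool) [11.7  0.7  1.8] shift w/o turn [11.7  0.7  1.8]
```

```bash
python3 -m crank '0.045 0.003 0 0 0 0 0; 0.045 0.004 0 0 0 0 0; 0.045 0.004 0 0 0 0 0; 0.045 0.003 0 0 0 0 0; 0.045 0 0 0.001 0 0 0; 0.045 0 0 0.001 0 0 0; 0.045 0 0 0 0 0 0; 0.045 0 0 0 0 0 0'
python3 -m crank '0.058 0 0 0 0 0 0; 0.065 0 0 0 0 0 0; 0.075 0 0 0 0 0 0; 0.08 0 0 0 0 0 0; 0.08 0 0 0 0 0 0; 0.08 0 0 -0.01 0 0 0; 0.08 0 0 -0.02 0 0 0; 0.08 0 0 -0.03 0 0 0'
python3 -m crank '0.08 0 0 -0.03 0 0 0; 0.05 -0.01 0 0 0 0 0; 0.03 -0.015 0 0 0 0 0; 0 -0.015 0 0 0 0 0; 0 -0.015 0 0 0 0 0; 0 -0.015 0 0 0 0 0; 0 -0.015 0 0 0 0 0; 0 -0.012 0 0 0 0 0'
python3 - <<'E'
from h import *
goto(.41,.0655,.26,2)
f=save('top','t3.png'); P=cloud(f)
m=(abs(P[...,2]-.285)<.006)&(P[...,0]>.40)&(P[...,0]<.63)&(abs(P[...,1]-.07)<.06)
b=cv2.minAreaRect(P[m][:,:2].astype(np.float32)*1000); print(m.sum(),b,cv2.boxPoints(b).round().tolist())
f,P=wcloud('w4.png')
m=(abs(P[...,2]-.285)<.006)&(P[...,0]>.40)&(P[...,0]<.7)&(abs(P[...,1]-.07)<.05)
b=cv2.minAreaRect(P[m][:,:2].astype(np.float32)*1000); print(m.sum(),b,cv2.boxPoints(b).round().tolist())
E
```

```text
clock: 17.02
position: [0.5135, 0.0695, 0.256]
tool_rot: [-3.142, -0.001, 0.035]
force: [1.6, -0.1, 1.5]
grip_width: 0.0525
finger_force: 32.9
clock: 17.68
position: [0.5124, 0.0694, 0.3157]
tool_rot: [3.14, 0.003, 0.035]
force: [-0.4, 0.2, 0.7]
grip_width: 0.0801
finger_force: 0.0
clock: 18.35
position: [0.4154, 0.0658, 0.3464]
tool_rot: [-3.141, -0.0, 0.035]
force: [0.2, -0.7, 0.7]
grip_width: -0.0
finger_force: 0.0
t 18.35 at [0.4154 0.0658 0.3464] rpy [-180.   -0.    2.] F [ 0.2 -0.7  0.7] w -0.0
turn first (deg, tool) [-0.02 -0.02  0.02] then shift mm (tool) [-5.4  0.2 86.4] shift w/o turn [-5.4  0.2 86.4]
1144 ((537.3867797851562, 70.94602966308594), (184.399169921875, 115.08345031738281), 0.05312270298600197) [[445.0, 128.0], [445.0, 13.0], [630.0, 13.0], [630.0, 129.0]]
13688 ((499.9526062011719, 69.42462921142578), (115.72078704833984, 49.17803955078125), 1.8895350694656372) [[441.0, 92.0], [443.0, 43.0], [559.0, 47.0], [557.0, 96.0]]
```

```bash
python3 -m crank '0 -0.004 0 0.005 0 0 0; 0 -0.003 0 0.01 0 0 0; 0 0 0 0.015 0 0 0; 0 0 0 0.015 0 0 0; 0 0 0 0.015 0 0 0; 0 0 0 0.015 0 0 0; 0 0 0 0.008 0 0 0; 0 0 0 0.003 0 0 0'
python3 -m crank '0 0.005 0 0 0 0 0; 0 0.008 0 0 0 0 0; 0 0.008 0 0 0 0 0; 0 0.008 0 0 0 0 0; 0 0.008 0 0 0 0 0; 0 0.008 0 0 0 0 0; 0 0.005 0 0 0 0 0; 0 0 0 0 0 0 0'
python3 - <<'E'
from h import *
goto(.5,.068,.26,2)
f,P=wcloud('w5.png')
m=(abs(P[...,2]-.285)<.006)&(P[...,0]>.40)&(P[...,0]<.7)&(abs(P[...,1]-.07)<.05)
b=cv2.minAreaRect(P[m][:,:2].astype(np.float32)*1000); print(m.sum(),b,cv2.boxPoints(b).round().tolist())
E
```

```text
clock: 19.12
position: [0.4093, 0.0656, 0.2587]
tool_rot: [3.14, 0.001, 0.035]
force: [0.5, 0.0, 0.0]
grip_width: -0.0001
finger_force: 0.0
clock: 19.78
position: [0.4604, 0.0676, 0.2597]
tool_rot: [3.141, -0.0, 0.035]
force: [-0.0, 0.2, -0.1]
grip_width: 0.0002
finger_force: 0.0
t 19.78 at [0.4604 0.0676 0.2597] rpy [180.  -0.   2.] F [-0.   0.2 -0.1] w 0.0002
turn first (deg, tool) [ 0.03 -0.02  0.02] then shift mm (tool) [39.6  1.  -0.3] shift w/o turn [39.6  1.  -0.2]
38219 ((510.1556396484375, 68.78672790527344), (123.37458801269531, 65.5748291015625), 2.5177931785583496) [[447.0, 99.0], [450.0, 33.0], [573.0, 39.0], [570.0, 104.0]]
```

```bash
python3 -m crank '0 0.003 0 0 0 0 0; 0 0.004 0 0 0 0 0; 0 0.005 0 0 0 0 0; 0 0.005 0 0 0 0 0; 0 0.005 0 0 0 0 0; 0 0.005 0 0 0 0 0; 0 0.003 0 0 0 0 0; 0 0 0 0 0 0 0'
python3 - <<'E'
from h import *
goto(.5,.068,.26,2)
f=save('scene','s3.png')
a=cv2.imread('pics/s3.png')[60:240,130:330]; cv2.imwrite('pics/s3c.png',cv2.resize(a,(660,594),interpolation=cv2.INTER_CUBIC))
E
```

```text
clock: 20.5
position: [0.4901, 0.0687, 0.2598]
tool_rot: [3.141, -0.0, 0.035]
force: [-0.5, -0.8, -0.2]
grip_width: -0.0002
finger_force: 0.0
t 20.5 at [0.4901 0.0687 0.2598] rpy [180.  -0.   2.] F [-0.5 -0.8 -0.2] w -0.0002
turn first (deg, tool) [ 0.02 -0.03  0.03] then shift mm (tool) [ 9.9  1.1 -0.2] shift w/o turn [ 9.9  1.1 -0.2]
```

View pics/s3c.png

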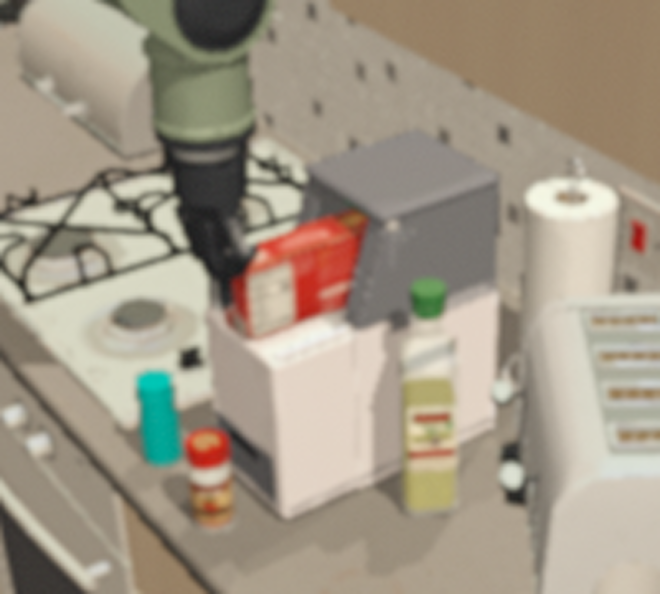

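```bash
python3 -m crank '0 0.004 0 0 0 0 0; 0 0.006 0 0 0 0 0; 0 0.006 0 0 0 0 0; 0 0.006 0 0 0 0 0; 0 0.006 0 0 0 0 0; 0 0.006 0 0 0 0 0; 0 0.006 0 0 0 0 0; 0 0.005 0 0 0 0 0'
python3 - <<'E'
from h import *
goto(.565,.07,.26,2)
f=save('scene','s4.png'); P=cloud(f); hsv=cv2.cvtColor(f['pixels'],cv2.COLOR_RGB2HSV)
red=((hsv[...,0]<8)|(hsv[...,0]>172))&(hsv[...,1]>130)&(P[...,2]>.2)&(abs(P[...,1]-.06)<.08); print('red left',red.sum(), np.percentile(P[red],[2,98],axis=0).round(3).tolist() if red.sum() else '')
E
```

```text
clock: 21.22
position: [0.5352, 0.0703, 0.2598]
tool_rot: [3.141, -0.001, 0.035]
force: [0.2, 0.2, 0.6]
grip_width: -0.0001
finger_force: 0.0
t 21.22 at [0.5352 0.0703 0.2598] rpy [180.  -0.   2.] F [0.2 0.2 0.6] w -0.0001
turn first (deg, tool) [ 0.01 -0.03  0.03] then shift mm (tool) [29.8  1.4 -0.2] shift w/o turn [29.8  1.4 -0.2]
red left 207 [[0.543, 0.002, 0.205], [0.987, 0.089, 0.321]]
```

Wait in place, then check how far it has gone.

```bash
python3 -m crank '0 0.004 0 0 0 0 0; 0 0.005 0 0 0 0 0; 0 0.005 0 0 0 0 0; 0 0.005 0 0 0 0 0; 0 0.005 0 0 0 0 0; 0 0.002 0 0 0 0 0; 0 0 0 0 0 0 0; 0 0 0 0 0 0 0'
python3 - <<'E'
from h import *
goto(.565,.07,.26,2)
f=save('scene','s5.png')
a=cv2.imread('pics/s5.png')[60:240,130:330]; cv2.imwrite('pics/s5c.png',cv2.resize(a,(660,594),interpolation=cv2.INTER_CUBIC))
E
```

```text
clock: 21.93
position: [0.5602, 0.0712, 0.2597]
tool_rot: [3.141, 0.0, 0.035]
force: [0.2, -0.2, 0.2]
grip_width: -0.0003
finger_force: 0.0
t 21.93 at [0.5602 0.0712 0.2597] rpy [180.   0.   2.] F [ 0.2 -0.2  0.2] w -0.0003
turn first (deg, tool) [0.01 0.01 0.02] then shift mm (tool) [ 4.7  1.3 -0.3] shift w/o turn [ 4.7  1.3 -0.3]
```

View pics/s5c.png

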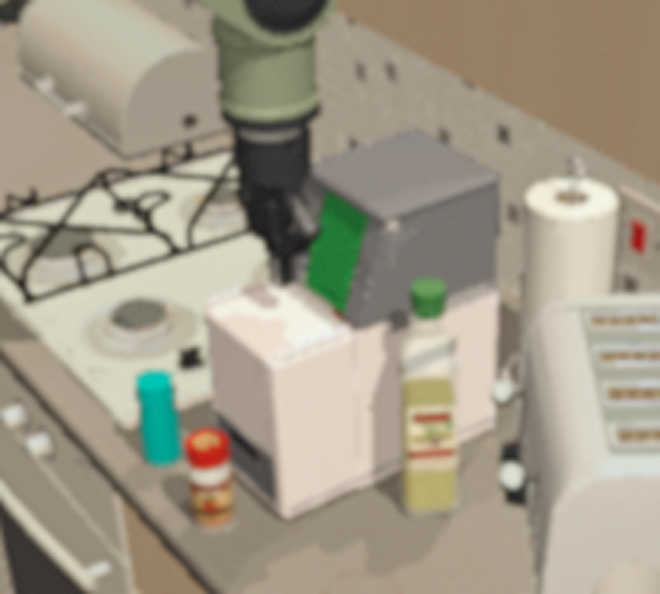

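The carton has gone in and the flap looks nearly shut, but a speck of red shows at its foot (345,318). I'll back off and measure the flap.

```bash
python3 -m crank '0 -0.005 0 0 0 0 0; 0 -0.01 0 0 0 0 0; 0 -0.01 0 -0.01 0 0 0; 0 -0.005 0 -0.015 0 0 0; 0 0 0 -0.02 0 0 0; 0 0 0 -0.02 0 0 0; 0 0 0 -0.02 0 0 0; 0 0 0 -0.01 0 0 0'
python3 - <<'E'
from h import *
goto(.565,.07,.26,2)
f,P=wcloud('w6.png')
m=(P[...,2]>.22)&(P[...,2]<.3)&(abs(P[...,1]-.071)<.03)&(P[...,0]>.59)&(P[...,0]<.75); A=P[m]
c=np.linalg.lstsq(np.c_[A[:,1:],np.ones(len(A))],A[:,0],rcond=None)[0]; print('flap',m.sum(),c,'x at z .215',c@[.071,.215,1],np.std(A[:,0]-np.c_[A[:,1:],np.ones(len(A))]@c))
hsv=cv2.cvtColor(f['pixels'],cv2.COLOR_RGB2HSV)
red=((hsv[...,0]<8)|(hsv[...,0]>172))&(hsv[...,1]>130)&(P[...,0]>.58)&(P[...,0]<.75)&(P[...,1]>.01)&(P[...,1]<.14); print('red',red.sum(),np.percentile(P[red],[2,98],axis=0).round(3).tolist() if red.any() else '')
i=cv2.imread('pics/w6.png'); cv2.imwrite('pics/w6b.png',cv2.resize(i,(800,600)))
E
```

```text
clock: 22.65
position: [0.5303, 0.0701, 0.3569]
tool_rot: [-3.141, -0.002, 0.035]
force: [0.9, -0.8, 1.1]
grip_width: -0.0
finger_force: 0.0
t 22.65 at [0.5303 0.0701 0.3569] rpy [-1.799e+02 -1.000e-01  2.000e+00] F [ 0.9 -0.8  1.1] w -0.0
turn first (deg, tool) [-0.05 -0.12  0.03] then shift mm (tool) [34.7  1.3 96.9] shift w/o turn [34.5  1.4 97. ]
flap 3997 [-0.03289272  0.36387125  0.5333391 ] x at z .215 0.6092360349377066 0.0006999747292639963
red 0
```

View pics/w6b.png

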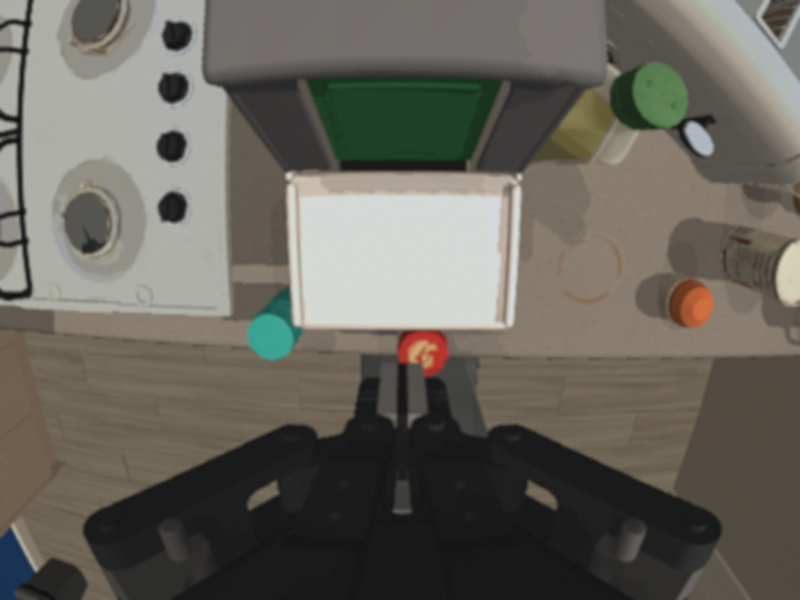

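The flap (405,118) lies in the same plane as at the start, so it is shut. The step is empty and the jar (422,352) stands upright. I'll let it settle, then hand in.

```bash
python3 -m crank '0 0 0 -0.01 0 0 0; 0 0 0 0 0 0 0; 0 0 0 0 0 0 0; 0 0 0 0 0 0 0; 0 0 0 0 0 0 0; 0 0 0 0 0 0 0; 0 0 0 0 0 0 0; 0 0 0 0 0 0 0'
python3 -c "
from h import *
print(bot.job_done())"
```

```text
clock: 23.37
position: [0.5302, 0.0702, 0.3646]
tool_rot: [3.141, 0.0, 0.036]
force: [0.7, -0.5, 0.1]
grip_width: 0.0002
finger_force: 0.0
the job is handed in; nothing more can be done
None
```

I handed the job in at 23.4 s, and no verdict came back: the spice jar stands upright on the worktop, the carton went through the flap into the bin, and the flap measured shut behind it; I did not image the carton inside the hopper.

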